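Square up the coasters and close the caddy's end stop by one hole

TASK

In the caddy, tap the front edges of the four stacked coasters until the whole stack stands square and flush against the two rear posts. Then take the yellow lock knob, pull it up to free the red end stop, slide the stop one hole towards the stack and let the pin drop fully home in that next hole. Finish while still gripping the knob with the pin fully engaged, and leave the cup and its coaster, jar, spoon and lilac dispenser where they are.

Things in the scene. Friction and masses are not known exactly. Their poses are not given: they have to be found in the camera images.
- caddy: Coaster caddy fixed to the slab, black base 10 mm thick. Origin on the slab; its x points to the rear (away from the open front), y along its length towards the rail, z up. Base spans x -60..70, y -90..155 mm. A plinth (x -23..33, y -67..12, top z = 18 mm) carries the stack, which overhangs it in front: 8 mm free below. Steel end plate: inner face y = -80, 56 mm high.
- stack_seat (a point): Centre of the plinth's top (caddy x 5, y -27, z 18 mm): where the centre of the lowest coaster's underside is when flush. The front edge of a flush stack is then at caddy x = -40 mm. Two steel rear posts, front faces at caddy x = 50, centred at y = -57 and 3, 12 mm wide, 58 mm high, stop the stack. Axes as the caddy's.
- next_hole (a point): Mouth of the target hole in the aluminium rail's top (caddy x 0, y 62, z 24 mm). The rail is 32 mm wide and has three square holes, 11 mm wide and 30 mm apart along caddy y, at y = 62, 92 and 122 mm; the pin starts in the middle one (92). Axes as the caddy's.
- coaster_1: Pale wood square coaster, 90 x 90 mm, 8 mm thick, about 70 g, loose, lowest of the stack, underside at caddy z = 18 mm. Origin at the centre of its underside, x and y along its edges, z up.
- coaster_2: Blue ceramic square coaster, 90 x 90 mm, 8 mm thick, about 70 g, loose, second from below, underside at caddy z = 26 mm. Origin at the centre of its underside, x and y along its edges, z up.
- coaster_3: Brown wood square coaster, 90 x 90 mm, 8 mm thick, about 70 g, loose, third from below, underside at caddy z = 34 mm. Origin at the centre of its underside, x and y along its edges, z up.
- coaster_4: White ceramic square coaster, 90 x 90 mm, 8 mm thick, about 70 g, loose, top of the stack, underside at caddy z = 42 mm, stack top at 50 mm. Origin at the centre of its underside, x and y along its edges, z up.
- end_stop (a joint): Slide of the red end stop, m: about 0 at the start (pin in the middle hole), growing towards the stack (caddy -y), 0.030 at the next hole; range -0.033..0.033, friction about 1.5 N. Its 90 mm wide red plate (top z = 58 mm) has its stack-side face at caddy y = 54 mm less this value; a 52 x 26 mm bridge, top z = 38 mm, carries the plunger. Locked while the pin is in a hole (play 1.5 mm).
- plunger (a joint): Lift of the sprung lock plunger (knob and pin), m: 0 fully down and engaged, at most 0.020. A spring pulls it down: about 3 N at 0, 7 N at 0.016, plus its 60 g. The 8 mm round-ended pin is clear of the rail when lifted more than 0.012; let down between holes it rests on the rail at 0.012 and drops in when it comes over a hole.
- lock_knob: Yellow upright knob of the lock plunger, a cylinder 24 mm in diameter and 30 mm high. Origin at the centre of its underside, which at plunger 0 is at caddy x = 0, y = 92 mm less the end stop value, z = 40 mm; it rises with the plunger. Nothing stands beside it along caddy x; the red end plate's near face is 30 mm away from its axis on the stack side.
- cup: White ceramic mug, 76 mm across, 85 mm high, standing on the cup coaster. Origin at the centre of its underside.
- cup_coaster: Brown wooden coaster 100 x 100 x 8 mm beneath the mug. Origin at the centre of its underside.
- dispenser: Lilac push dispenser for toothpicks, 52 mm across, 86 mm high. Origin at the centre of its underside.
- jar: Clear glass jar with a steel lid, 80 mm across, 110 mm high. Origin at the centre of its underside.
- spoon: Steel spoon lying on the slab, 170 mm long along its x. Origin on the slab under its middle.
Things that resemble listed ones, but are neither listed nor needed, are in the scene too. Leave any orange look-alike of the coaster_4 alone.

How it is judged:
On the way, in this order (a step that is already met when the one before it is completed fails the run):
1. the four coasters are square and flush against the rear posts, with the end stop still locked in its first hole (x of coaster_1 in the frame of caddy between 0.0025 and 0.0075 m and y of coaster_1 in the frame of caddy between -0.036 and -0.019 m and z of coaster_1 in the frame of caddy between 0.0155 and 0.0205 m and angle between the x axis of each of coaster_1, coaster_2, coaster_3, coaster_4 and the x axis of caddy, either way round below 0.045 rad and x of coaster_2 in the frame of caddy between 0.0025 and 0.0075 m and y of coaster_2 in the frame of caddy between -0.036 and -0.019 m and z of coaster_2 in the frame of caddy between 0.0235 and 0.0285 m and x of coaster_3 in the frame of caddy between 0.0025 and 0.0075 m and y of coaster_3 in the frame of caddy between -0.036 and -0.019 m and z of coaster_3 in the frame of caddy between 0.0315 and 0.0365 m and x of coaster_4 in the frame of caddy between 0.0025 and 0.0075 m and y of coaster_4 in the frame of caddy between -0.036 and -0.019 m and z of coaster_4 in the frame of caddy between 0.0395 and 0.0445 m and value of joint end_stop between -0.004 and 0.004 m and value of joint plunger below 0.002 m), for 0.2 s.
2. the gripped lock knob is pulled up until the pin is clear of the rail (value of joint plunger above 0.0115 m and contact force between the fingers and lock_knob above 2 N), for 0.1 s.
3. the end stop is one hole nearer the stack with the pin fully down in that hole (value of joint end_stop between 0.0265 and 0.0335 m and value of joint plunger below 0.002 m and contact force between the fingers and lock_knob above 2 N), for 0.2 s.
At the end, for the whole second after the job is handed in: The end stop stands at the next hole (30 mm, within 3.5 mm) with the plunger fully down (under 2 mm of lift), the fingers still hold the knob with more than 2 N, and all four coasters are still stacked in order, flush with the rear posts within 2.5 mm and square within 2.6 degrees (all of step 3 and x of coaster_1 in the frame of caddy between 0.0025 and 0.0075 m and y of coaster_1 in the frame of caddy between -0.036 and -0.019 m and z of coaster_1 in the frame of caddy between 0.0155 and 0.0205 m and angle between the x axis of each of coaster_1, coaster_2, coaster_3, coaster_4 and the x axis of caddy, either way round below 0.045 rad and x of coaster_2 in the frame of caddy between 0.0025 and 0.0075 m and y of coaster_2 in the frame of caddy between -0.036 and -0.019 m and z of coaster_2 in the frame of caddy between 0.0235 and 0.0285 m and x of coaster_3 in the frame of caddy between 0.0025 and 0.0075 m and y of coaster_3 in the frame of caddy between -0.036 and -0.019 m and z of coaster_3 in the frame of caddy between 0.0315 and 0.0365 m and x of coaster_4 in the frame of caddy between 0.0025 and 0.0075 m and y of coaster_4 in the frame of caddy between -0.036 and -0.019 m and z of coaster_4 in the frame of caddy between 0.0395 and 0.0445 m and velocity of joint end_stop between -0.01 and 0.01 m/s); the arm keeps its last pose, push and grip.
It fails at once if the cup is moved more than 20 mm (distance of cup from where it was at the start of the episode above 0.02 m).
It fails at once if the cup coaster is moved more than 20 mm (distance of cup_coaster from where it was at the start of the episode above 0.02 m).
It fails at once if the dispenser is moved more than 20 mm (distance of dispenser from where it was at the start of the episode above 0.02 m).
It fails at once if the jar is moved more than 20 mm (distance of jar from where it was at the start of the episode above 0.02 m).
It fails at once if the spoon is moved more than 20 mm (distance of spoon from where it was at the start of the episode above 0.02 m).
It also fails if it takes over 64 s, if anything falls off the work surface, if the arm or the gripper's body presses on something with over 40 N, if the wrist force passes 120 N, or if a joint passes its speed limit or range.

ROBOT

A 6-joint arm with a two-finger parallel gripper is mounted at the origin on the work surface. World frame = base frame: x ahead of the robot, y to its left, z up, the work surface at z = 0. Lengths are in m, angles in rad, forces in N, time in s.
With the tool pointing down it reaches from about 0.25 to 0.775 m from the base axis. Payload 8.9 kg.
Tool frame: the origin (TCP) lies at the very end of the fingers, on their centre line; the grasp point (between the pads) lies 19 mm behind it; x points along the fingers, y is the direction in which the jaws open and shut, and the axes are right-handed (so a half turn about x gives the same grasp; the last joint's range is limited). The gripper opens to 85 mm and grips with 20 to 120 N. Pads are 22 mm wide; open, the fingers measure 114 mm over their backs; the gripper's body (76 mm by 85 mm) begins 54 mm behind the grasp point. The pads swing forward as they close: fully open they stand 13 mm farther back than shut.
Start: joints at [-1.328, 0.291, -0.153, 1.127, 0, 1.431], TCP at [0.196, -0.487, 0.231] pointing down, gripper open.
Joint ranges: [-2.52, 2.52], [-0.91, 1.74], [-1.3, 1.37], [-1.96, 2.02], [-1.52, 1.47], [-3.14, 3.14]. Speed limits (rad/s): [2.22, 2.22, 2.79, 3.14, 3.14, 3.14].

INTERFACE

Orientations are given as a unit quaternion [w, x, y, z].
In Python, from rig import sensors, grab_frame, camera_params, manip gives the robot as it stands. The module is installed in compiled form; this text tells all that it offers.
- The arm moves only by the tool drive_tool, never from a script. Its argument "steps" is one flat list of numbers, 5 for each row, row after row: the shift along the tool's x, y, z in mm, then the turn about the tool's x in rad, then the closure, from 0 (fully open) to 1 (shut). A call has 1 to 8 rows; each row shifts and turns the commanded pose from where the row before left it, along the tool's axes as they then stand; what a row does not reach is not made up. A row lasts 1/8 s, in which the tool goes at most 62.5 mm and 10.7 degrees, less where a joint would pass 70% of its speed; a pose out of reach is approached as far as the arm can. A call with a gripper value outside its range is refused whole. The fingers move at their own pace and stop on an object; "force" is the grip in N (left out, the last holds). Time passes only in rows, so rows that do not move let the fingers close. It gives the time, the measured TCP pose, the force and the opening at its end, in the units of the state.
- sensors.get_obs(): the state, without advancing time (a new reading comes with each control period).
- grab_frame(name): name is "side" or "top" or "wrist"; returns the picture (400x640x3 uint8, red, green, blue); there is no depth.
- camera_params(name): a dict with "fov_y" (degrees; the focal length in pixels is half the picture's height over the tangent of half this angle, whatever the lens; pixels are square), "cx", "cy" (the principal point, pixels), "rvec" (rotation vector, rad) and "tvec" (3), from world to camera coordinates, as OpenCV has them; the wrist camera has in their place "T_tool_cam" (4x4, takes a point from camera to tool coordinates, whose origin is the TCP and whose axes are the tool frame's). Camera axes: x right, y down, z forward; pixel columns grow to the right and rows downward; lengths in m; the calibration is good to about 2 mm. A picture is of the moment at which its call begins: read the wrist's pose just before it. camera_params takes no time and is no camera call.
- manip.finish_job(): hands the job in, once; it reports no verdict.
The state is a dict: "clock": time; "qpos": joint angles; "qvel": joint speeds; "tau": joint torques, N m; "eef_pos": TCP position; "orientation": TCP orientation; "force": force on the tool from outside, world axes, zero at the start; "torque": the same for the moment, N m; "grip_width": finger opening in m.
Only numpy, scipy, OpenCV 4.12 (cv2) and the standard library are available. Lean on these libraries where they do the work, as an engineer would, in place of code of your own. Each camera call takes 0.05 s, during which the arm holds its last target. There are 200 camera calls.

## Working session

There is one attempt and no reset: what is moved stays moved. The work goes in short steps, Python scripts to look and compute and a tool call to move; the robot and the scene stay as the last step left them, time stands still between calls to the robot, and variables do not carry over. Pictures are saved under pics/ and viewed, about 8 in all and at most 12, crops included, and the job is handed in when it is done.

Besides the shell and the picture viewer there is one more tool, called after "Request:" as name(argument=value, ...) on one line, values as JSON. drive_tool: Moves the arm, as the interface text tells. Its arguments: {"type":"object","properties":{"steps":{"type":"array","items":{"type":"number"}},"force":{"type":"number"}},"required":["steps"]}

```bash
mkdir -p pics; cat > h.py <<'E'
import numpy as np, cv2
from scipy.spatial.transform import Rotation as R
from rig import sensors, grab_frame, camera_params, manip
def Rq(q): return R.from_quat([q[1],q[2],q[3],q[0]]).as_matrix()
def cam(name,obs=None):
    p=camera_params(name); f=200/np.tan(np.radians(p["fov_y"])/2)
    K=np.array([[f,0,p["cx"]],[0,f,p["cy"]],[0,0,1]])
    if "rvec" in p:
        Rm=cv2.Rodrigues(np.array(p["rvec"],float))[0]; t=np.array(p["tvec"],float).ravel()
    else:
        T=np.eye(4); T[:3,:3]=Rq(obs["orientation"]); T[:3,3]=obs["eef_pos"]
        W=np.linalg.inv(T@np.array(p["T_tool_cam"])); Rm=W[:3,:3]; t=W[:3,3]
    return K,Rm,t
def ray(c,uv,z):
    K,Rm,t=c; d=Rm.T@np.linalg.solve(K,[uv[0],uv[1],1]); o=-Rm.T@t
    return o+d*(z-o[2])/d[2]
def proj(c,X):
    K,Rm,t=c; q=(np.atleast_2d(X)@Rm.T+t)@K.T; return q[:,:2]/q[:,2:]
def save(n,im): cv2.imwrite(n,im[:,:,::-1])
E
python3 - <<'E'
from h import *
o=sensors.get_obs(); print({k:np.round(v,3) for k,v in o.items()})
for n in("side","top","wrist"):
    save(f"pics/{n}0.png",grab_frame(n)); p=camera_params(n); print(n,p)
E
```

```text
{'clock': np.float64(0.0), 'qpos': array([-1.328,  0.291, -0.154,  1.127, -0.   ,  1.431]), 'qvel': array([ 0.001,  0.001, -0.003,  0.002,  0.   ,  0.001]), 'tau': array([-1.0000e-03, -5.3714e+01,  3.3137e+01,  1.6000e-02, -0.0000e+00,
       -0.0000e+00]), 'eef_pos': array([ 0.195, -0.487,  0.231]), 'orientation': array([-0.134, -0.694, -0.135,  0.694]), 'force': array([-0.326,  0.324, -0.192]), 'torque': array([ 0.042,  0.027, -0.024]), 'grip_width': np.float64(0.085)}
side {'fov_y': 52.831907551123344, 'cx': 317.55080399079657, 'cy': 195.31768102558203, 'rvec': array([ 1.99184589, -0.60830289,  0.36732574]), 'tvec': array([-0.48623312,  0.20475853,  0.71185745])}
top {'fov_y': 50.86207117787358, 'cx': 320.90427509527825, 'cy': 196.8715579929927, 'rvec': array([ 2.21754846, -2.16369627,  0.0726672 ]), 'tvec': array([-0.02798779,  0.57137509,  1.05521297])}
wrist {'fov_y': 64.14445243193573, 'cx': 313.4993023950716, 'cy': 199.63617580702794, 'T_tool_cam': array([[ 6.34707822e-04, -2.87586031e-01,  9.57754599e-01,
        -1.42740348e-01],
       [ 9.99999797e-01,  2.31436958e-04, -5.93210054e-04,
         7.32024306e-04],
       [-5.10608861e-05,  9.57754781e-01,  2.87586120e-01,
        -7.38070547e-02],
       [ 0.00000000e+00,  0.00000000e+00,  0.00000000e+00,
         1.00000000e+00]])}
```

View pics/top0.png

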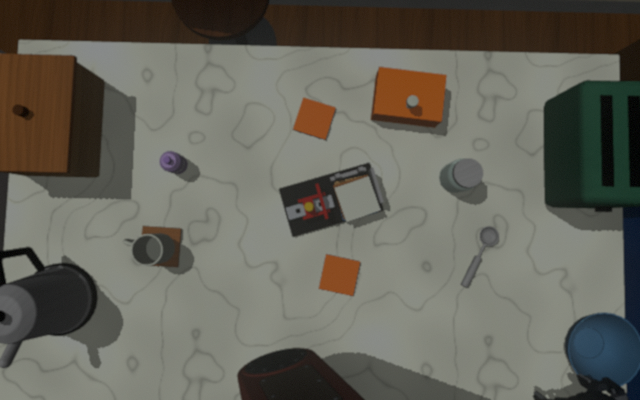

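View pics/side0.png

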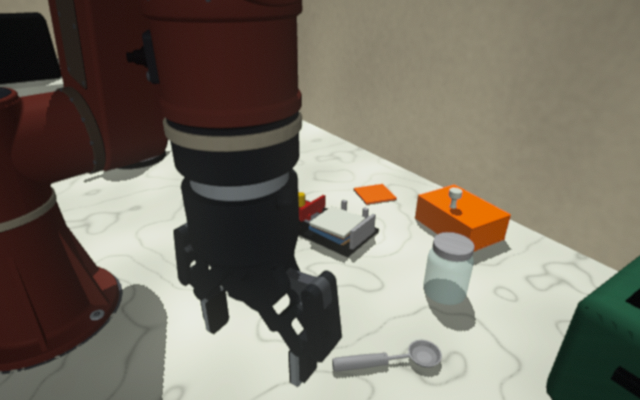

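The top view shows the caddy at (332,200), with the white coaster stack at (357,197), the yellow knob at (309,207) and the rail on the left. Its open front faces the robot. The possible mix-ups are the orange squares at (314,118) and (340,275), the orange box at (410,97) and the cup's brown coaster at (160,246). I choose the white-topped stack inside the black caddy and the yellow cylinder on the red stop.

```bash
python3 - <<'E'
from h import *
im=cv2.imread("pics/top0.png")[:,:,::-1].copy(); c=cam("top")
hsv=cv2.cvtColor(im,cv2.COLOR_RGB2HSV)
sub=np.zeros(im.shape[:2],bool); sub[155:245,270:395]=1
blk=((hsv[...,2]<60)&sub).astype(np.uint8)
yel=((hsv[...,0]>18)&(hsv[...,0]<35)&(hsv[...,1]>140)&(hsv[...,2]>110)&sub)
v,u=np.nonzero(yel); k=(u.mean(),v.mean()); print("knob px",k,len(u)); K=ray(c,k,.07); print("knob",K)
print("tcp front orange", ray(c,(340,275),.0), "rear", ray(c,(314,118),0))
for n,p in dict(cup=(152,248),disp=(172,162),jar=(462,175),spoon=(480,257)).items(): print(n,ray(c,p,.04))
corn=[(280,189),(369,164),(292,235)]
for p in corn: print(ray(c,p,.01))
save("pics/crop1.png",cv2.resize(im[150:250,265:400],None,fx=5.5,fy=5.5,interpolation=cv2.INTER_CUBIC))
E
```

```text
knob px (np.float64(308.2307692307692), np.float64(206.0)) 52
knob [0.54567473 0.01636199 0.07      ]
tcp front orange [ 0.37348688 -0.06785987  0.        ] rear [0.78005206 0.00922262 0.        ]
cup [0.43332269 0.40122142 0.04      ]
disp [0.64892788 0.36180401 0.04      ]
jar [ 0.63427334 -0.36675124  0.04      ]
spoon [ 0.43082945 -0.41211839  0.04      ]
[0.59009327 0.09176568 0.01      ]
[ 0.66059413 -0.13616485  0.01      ]
[0.47296521 0.05750897 0.01      ]
```

View pics/crop1.png

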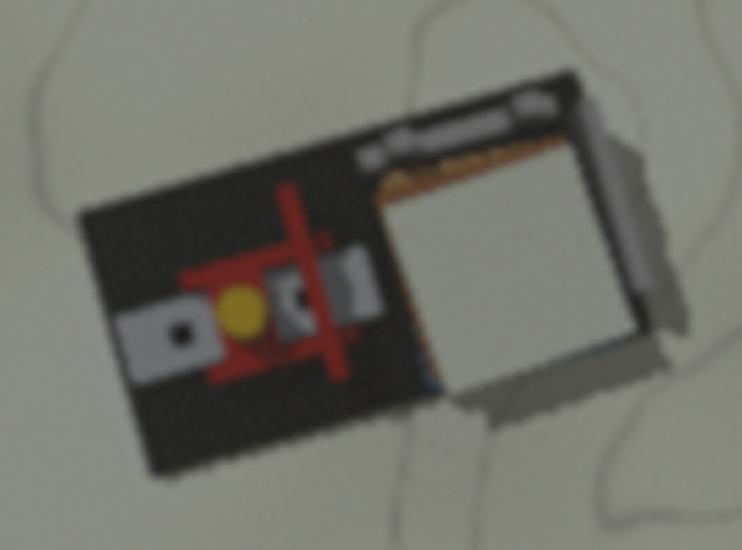

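```bash
cat >> h.py <<'E'
import json,os
C=json.load(open("caddy.json")) if os.path.exists("caddy.json") else [.5726,-.072,np.radians(16.8)]
def Rc(): return R.from_euler('z',C[2]).as_matrix()
def c2w(p): return Rc()@np.array(p)+[C[0],C[1],0]
def w2c(p): return Rc().T@(np.array(p)-[C[0],C[1],0])
def st(target=None):
    o=sensors.get_obs(); T=Rq(o["orientation"])
    zd=T[:,2]; print("clock",round(float(o["clock"]),2),"tcp caddy mm",np.round(w2c(o["eef_pos"])*1e3,1),"F",np.round(o["force"],1),"w",round(float(o["grip_width"]),4),"q6",np.round(o["qpos"][5],2))
    yaw=np.arctan2(zd[1],zd[0]); print("tool z yaw deg",np.degrees(yaw),"tool x",np.round(T[:,0],3),
      "turn about tool x to tool z=caddy x:",(yaw-C[2]+np.pi)%(2*np.pi)-np.pi)
    if target is not None: print("delta tool mm (now)",np.round(T.T@(c2w(np.array(target)/1e3)-o["eef_pos"])*1e3,1))
    return o
E
python3 - <<'E'
from h import *
o=st([-130,-27,190]); print(o["eef_pos"],c2w([-.13,-.027,.19]))
E
```

```text
clock 0.15 tcp caddy mm [-480.9 -288.2  230.9] F [0.7 0.6 0.1] w 0.0852 q6 1.43
tool z yaw deg -158.12301534145266 tool x [-0.     0.001 -1.   ] turn about tool x to tool z=caddy x: -3.0529825552249017
delta tool mm (now) [  41.1 -229.1 -372.6]
[ 0.19552672 -0.48688404  0.23087217] [ 0.45595232 -0.13542176  0.19      ]
```

Request:
drive_tool(steps=[0,0,0,0.089,0,0,-50,-50,0,0,0,-50,-50,0,0,0,-50,-50,0,0,0,-50,-50,0,0,0,-40,-50,0,0,0,0,-60,0,0,0,0,-60,0,0])

```text
clock: 1.15
eef_pos: [0.4659, -0.1795, 0.2316]
orientation: [0.104, 0.7, 0.103, -0.699]
force: [0.7, -1.6, 0.4]
grip_width: 0.0851
```

```bash
python3 - <<'E'
from h import *
o=st([20,10,200])
E
```

```text
clock 1.15 tcp caddy mm [-133.2  -72.1  231.6] F [ 0.7 -1.6  0.4] w 0.0851 q6 2.33
tool z yaw deg -163.1894631302045 tool x [ 0.001 -0.001 -1.   ] turn about tool x to tool z=caddy x: -3.1414087505190076
delta tool mm (now) [  31.6  -82.1 -153.2]
```

Request:
drive_tool(steps=[10,-25,-50,0,0,10,-25,-50,0,0,10,-32,-53,0,0,0,0,0,0,0,0,0,0,0,0])

```text
clock: 1.78
eef_pos: [0.5864, -0.0582, 0.2009]
orientation: [-0.103, -0.699, -0.103, 0.7]
force: [0.2, -0.1, 1.1]
grip_width: 0.0851
```

```bash
python3 - <<'E'
from h import *
o=st(); np.save("o1.npy",o,allow_pickle=True); im=grab_frame("wrist"); save("pics/w1.png",im)
E
```

```text
clock 1.77 tcp caddy mm [ 17.2   9.2 200.9] F [ 0.2 -0.1  1.1] w 0.0851 q6 2.63
tool z yaw deg -163.17926054564185 tool x [-0.001 -0.    -1.   ] turn about tool x to tool z=caddy x: -3.141230681826176
```

View pics/w1.png

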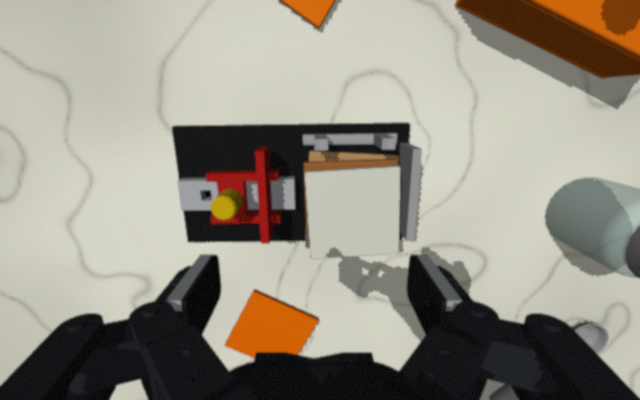

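The close view shows the caddy with base corners near (174,127), (409,124) and (188,241). The white top is at (353,210), shifted forward and slightly turned, with brown and pale edges behind it. The knob is at (226,206). I'll fit the caddy frame next.

```bash
python3 - <<'E'
from h import *
o=np.load("o1.npy",allow_pickle=True).item(); c=cam("wrist",o)
im=cv2.imread("pics/w1.png")[:,:,::-1].copy(); hsv=cv2.cvtColor(im,cv2.COLOR_RGB2HSV)
blk=hsv[...,2]<70
# rear edge rows & left edge cols of the base
us=np.r_[190:250,270:390:2]; re=[(u,np.nonzero(blk[105:150,u])[0][0]+104.5) for u in us]
vs=np.r_[140:172]; le=[(np.nonzero(blk[v,160:230])[0][0]+159.5,v) for v in np.r_[140:172,218:234]]
us2=np.r_[195:290:3]; fe=[(u,np.nonzero(blk[225:248,u])[0][-1]+225.5) for u in us2]
P=lambda L,z=.01:np.array([ray(c,p,z) for p in L])[:,:2]
def line(Q):
    vx,vy,x,y=cv2.fitLine(Q.astype(np.float32),cv2.DIST_HUBER,0,1e-4,1e-4).ravel(); return np.array([x,y]),np.array([vx,vy])
def inter(a,b): s=np.linalg.solve(np.c_[a[1],-b[1]],b[0]-a[0]); return a[0]+s[0]*a[1]
r,l,f=[line(P(x)) for x in (re,le,fe)]
A,B=inter(r,l),inter(f,l); print("RL",A,"FL",B,"depth (130)",np.linalg.norm(A-B)*1e3)
for n,x in zip("rlf",(r,l,f)): print(n,np.degrees(np.arctan2(*x[1][::-1])))
d=r[1]*np.sign(r[1][1]); yaw=np.arctan2(-d[0],d[1]); fd=f[1]*np.sign(f[1][1]); yaw2=np.arctan2(-fd[0],fd[1])
yaw=(yaw+yaw2)/2; Rm=R.from_euler('z',yaw).as_matrix()[:2,:2]
o2=(A+B)/2-Rm@[.005,.155]; print("origin",o2,"yaw",np.degrees(yaw))
json.dump([*o2,yaw],open("caddy.json","w"))
import h; h.C=[*o2,yaw]
print("rear right corner", w2c(ray(c,(409.5,124),.01))*1e3,"expect 70,-90")
yel=((hsv[...,0]>18)&(hsv[...,0]<35)&(hsv[...,1]>140)&(hsv[...,2]>60)).astype(np.uint8); yel[:,:200]=0; yel[:,250:]=0
top=(yel>0)&(hsv[...,2]>150); v,u=np.nonzero(top); print("knob top",w2c(ray(c,(u.mean(),v.mean()),.07))*1e3,len(u),(u.mean(),v.mean()),"expect 0,92")
w=((hsv[...,1]<50)&(hsv[...,2]>150)).astype(np.uint8)
m=np.zeros_like(w); m[150:262,300:404]=1
# white top edges by hand-seeded corners
for p in [(304,169),(399,165),(401,253),(312,258)]: print("white",np.round(w2c(ray(c,p,.05))*1e3,1))
for p in [(258,149),(270,147),(262,241)]: print("red top",np.round(w2c(ray(c,p,.058))*1e3,1))
for p in [(316,150),(387,148)]: print("posts",np.round(w2c(ray(c,p,.058))*1e3,1))
print("brown rear-left, z42", np.round(w2c(ray(c,(304,163),.042))*1e3,1),"pale z26",np.round(w2c(ray(c,(308,152),.026))*1e3,1))
E
```

```text
Traceback (most recent call last):
IndexError: index -1 is out of bounds for axis 0 with size 0
```

```bash
cat > fit.py <<'E'
from h import *
o=np.load("o1.npy",allow_pickle=True).item(); c=cam("wrist",o)
im=cv2.imread("pics/w1.png")[:,:,::-1].copy(); hsv=cv2.cvtColor(im,cv2.COLOR_RGB2HSV)
blk=hsv[...,2]<85
def nz(a,i): 
    a=np.nonzero(a)[0]; return a[i] if len(a) else np.nan
g=lambda L:[p for p in L if not np.isnan(p).any()]
re=g([(u,nz(blk[105:150,u],0)+104.5) for u in np.r_[190:250,270:300]])
le=g([(nz(blk[v,160:230],0)+159.5,v) for v in np.r_[140:172,218:234]])
fe=g([(u,nz(blk[225:248,u],-1)+225.5) for u in np.r_[195:250:2,275:295:2]])
P=lambda L,z=.01:np.array([ray(c,p,z) for p in L])[:,:2]
def line(Q):
    vx,vy,x,y=cv2.fitLine(Q.astype(np.float32),cv2.DIST_HUBER,0,1e-4,1e-4).ravel(); return np.array([x,y]),np.array([vx,vy])
def inter(a,b): s=np.linalg.solve(np.c_[a[1],-b[1]],b[0]-a[0]); return a[0]+s[0]*a[1]
r,l,f=[line(P(x)) for x in (re,le,fe)]
A,B=inter(r,l),inter(f,l); print("RL",A,"FL",B,"depth (130)",np.linalg.norm(A-B)*1e3)
for n,x in zip("rlf",(r,l,f)): print(n,np.degrees(np.arctan2(*x[1][::-1])))
d=r[1]*np.sign(r[1][1]); yaw=np.arctan2(-d[0],d[1]); fd=f[1]*np.sign(f[1][1]); yaw2=np.arctan2(-fd[0],fd[1])
yaw=(yaw+yaw2)/2; Rm=R.from_euler('z',yaw).as_matrix()[:2,:2]
o2=(A+B)/2-Rm@[.005,.155]; print("origin",o2,"yaw",np.degrees(yaw))
json.dump([*o2,yaw],open("caddy.json","w"))
import h; h.C=[*o2,yaw]
print("rear right corner", w2c(ray(c,(409.5,124),.01))*1e3,"expect 70,-90")
yel=((hsv[...,0]>18)&(hsv[...,0]<35)&(hsv[...,1]>140)&(hsv[...,2]>60)).astype(np.uint8); yel[:,:200]=0; yel[:,250:]=0
top=(yel>0)&(hsv[...,2]>150); v,u=np.nonzero(top); print("knob top",w2c(ray(c,(u.mean(),v.mean()),.07))*1e3,len(u),(u.mean(),v.mean()),"expect 0,92")
for p in [(304,169),(399,165),(401,253),(312,258)]: print("white",np.round(w2c(ray(c,p,.05))*1e3,1))
for p in [(258,149),(270,147),(262,241)]: print("red top",np.round(w2c(ray(c,p,.058))*1e3,1))
for p in [(316,150),(387,148)]: print("posts",np.round(w2c(ray(c,p,.058))*1e3,1))
print("brown rear-left, z42", np.round(w2c(ray(c,(304,163),.042))*1e3,1),"pale z26",np.round(w2c(ray(c,(308,152),.026))*1e3,1))
E
python3 fit.py
```

```text
RL [0.5944072  0.09482712] FL [0.4733901 0.0562386] depth (130) 127.02052
r -72.47009
l 17.685833
f -73.149704
origin [ 0.57493116 -0.07402092] yaw 17.190098Traceback (most recent call last):
  File "fit.py", line 21, in <module>
    json.dump([*o2,yaw],open("caddy.json","w"))
    ~~~~~~~~~^^^^^^^^^^^^^^^^^^^^^^^^^^^^^^^^^^
    for chunk in iterable:
                 ^^^^^^^^
    yield from _iterencode_list(o, _current_indent_level)
    yield from chunks
    o = _default(o)
    raise TypeError(f'Object of type {o.__class__.__name__} '
                    f'is not JSON serializable')
TypeError: Object of type float32 is not JSON serializable
```

```bash
rm caddy.json; sed -i 's/json.dump(\[\*o2,yaw\]/json.dump([float(o2[0]),float(o2[1]),float(yaw)]/' fit.py; python3 fit.py
```

```text
RL [0.5944072  0.09482712] FL [0.4733901 0.0562386] depth (130) 127.02052
r -72.47009
l 17.685833
f -73.149704
origin [ 0.57493116 -0.07402092] yaw 17.190098
rear right corner [ 68.96801811 -86.7963025   10.        ] expect 70,-90
knob top [ 0.26958244 93.69340948 70.        ] 423 (np.float64(222.23640661938535), np.float64(207.52482269503545)) expect 0,92
white [31.1 20.  50. ]
white [ 34.3 -68.4  50. ]
white [-55.7 -76.8  50. ]
white [-60.8  13.3  50. ]
red top [51.1 60.5 58. ]
red top [52.8 49.8 58. ]
red top [-38.1  61.7  58. ]
posts [49.8  8.8 58. ]
posts [ 51.2 -54.4  58. ]
brown rear-left, z42 [35.3 20.2 42. ] pale z26 [43.4 16.6 26. ]
```

```bash
python3 - <<'E'
import json,math
C=json.load(open("caddy.json")); s=.0016
C[0]-=s*math.sin(C[2]); C[1]+=s*math.cos(C[2]); json.dump(C,open("caddy.json","w")); print(C)
from h import *
st([-95,-28,13])
E
```

```text
[0.5744582954177483, -0.07249239116123747, 0.3000238239765167]
clock 1.82 tcp caddy mm [ 15.4   9.6 201.3] F [ 0.5  0.1 -0.9] w 0.0852 q6 2.63
tool z yaw deg -163.24497424783573 tool x [-0.001 -0.    -1.   ] turn about tool x to tool z=caddy x: 3.133999195244982
delta tool mm (now) [188.3  38.4 109.9]
```

Request:
drive_tool(steps=[0,0,0,-0.0076,0.75,40,20,55,0,0.75,40,18,55,0,0.75,40,0,0,0,0.75,40,0,0,0,0.75,20,0,0,0,0.75,0,0,0,0,0.75], force=30)

```text
clock: 2.7
eef_pos: [0.5024, -0.1196, 0.0298]
orientation: [-0.105, -0.699, -0.106, 0.7]
force: [-0.7, -0.0, 0.8]
grip_width: 0.0212
```

```bash
python3 - <<'E'
from h import *
st([-95,-28,13])
save("pics/side1.png",cv2.resize(grab_frame("side")[120:320,200:460],None,fx=3,fy=3,interpolation=cv2.INTER_CUBIC))
E
```

```text
clock 2.7 tcp caddy mm [-82.8 -23.7  29.8] F [-0.7 -0.   0.8] w 0.0212 q6 2.47
tool z yaw deg -162.86080842013595 tool x [-0.002  0.001 -1.   ] turn about tool x to tool z=caddy x: 3.140704153811993
delta tool mm (now) [16.8  4.3 12.2]
```

View pics/side1.png

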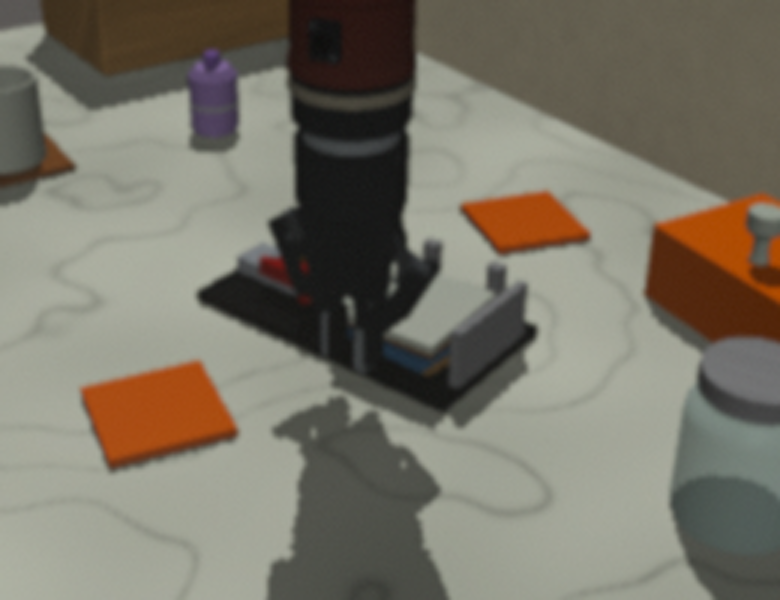

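The side crop shows the two fingertips at (325,335) and (360,350), in front of the blue front corner (420,360), clear of the stack. I'll back off a little and then go down.

Request:
drive_tool(steps=[0,4,12,0,0.75,10,0,0,0,0.75,7,0,0,0,0.75,0,0,0,0,0.75])

```text
clock: 3.25
eef_pos: [0.4932, -0.1263, 0.013]
orientation: [-0.106, -0.699, -0.106, 0.699]
force: [-0.7, 0.3, -0.3]
grip_width: 0.0217
```

```bash
python3 - <<'E'
from h import *
st([-55,-28,13])
E
```

```text
clock 3.25 tcp caddy mm [-93.6 -27.4  13. ] F [-0.7  0.3 -0.3] w 0.0217 q6 2.45
tool z yaw deg -162.78406140167152 tool x [-0.001  0.    -1.   ] turn about tool x to tool z=caddy x: -3.1411416652043003
delta tool mm (now) [ -0.1   0.6 -38.6]
```

Request:
drive_tool(steps=[0,0,-8,0,0.75,0,0,-6,0,0.75,0,0,-5,0,0.75,0,0,-5,0,0.75,0,0,-4,0,0.75,0,0,-4,0,0.75,0,0,-3,0,0.75,0,0,0,0,0.75])

```text
clock: 4.25
eef_pos: [0.5271, -0.1162, 0.0135]
orientation: [-0.106, -0.699, -0.106, 0.699]
force: [-0.8, -1.0, 0.4]
grip_width: 0.0213
```

```bash
python3 - <<'E'
from h import *
st([-51,-28,13])
save("pics/w2.png",grab_frame("wrist"))
E
```

```text
clock 4.25 tcp caddy mm [-58.2 -27.8  13.5] F [-0.8 -1.   0.4] w 0.0213 q6 2.49
tool z yaw deg -162.78775889356018 tool x [-0.  0. -1.] turn about tool x to tool z=caddy x: -3.1412061986118234
delta tool mm (now) [ 0.5  0.2 -7.2]
```

View pics/w2.png

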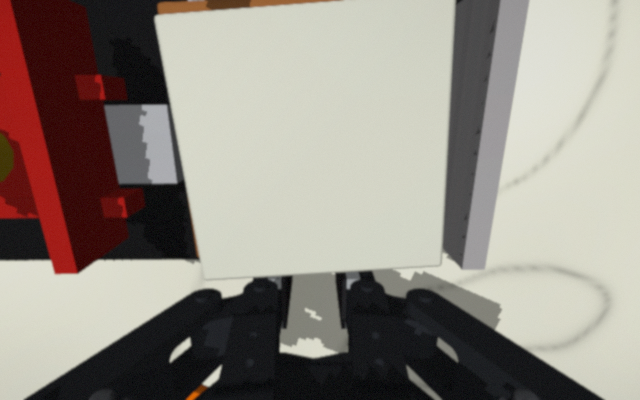

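The white top fills the view; its front edge at rows 265–277 is at the fingers and still slightly turned. I'll keep pushing in small steps.

Request:
drive_tool(steps=[0,0,-2,0,0.75,0,0,-2,0,0.75,0,0,0,0,0.75])

```text
clock: 4.68
eef_pos: [0.5306, -0.1149, 0.0134]
orientation: [-0.106, -0.699, -0.106, 0.699]
force: [-3.9, -0.9, 0.7]
grip_width: 0.0212
```

Request:
drive_tool(steps=[0,0,-1,0,0.75,0,0,-1,0,0.75,0,0,0,0,0.75])

```text
clock: 5.05
eef_pos: [0.5306, -0.1148, 0.0134]
orientation: [-0.106, -0.698, -0.106, 0.701]
force: [-12.1, -4.0, 9.1]
grip_width: 0.0214
```

Request:
drive_tool(steps=[0,0,-1,0,0.75,0,0,0,0,0.75])

```text
clock: 5.3
eef_pos: [0.5307, -0.1146, 0.0133]
orientation: [-0.106, -0.697, -0.105, 0.701]
force: [-15.3, -4.8, 10.7]
grip_width: 0.0211
```

```bash
python3 - <<'E'
from h import *
o=st([-51,-28,13]); c=cam("wrist",o)
im=grab_frame("wrist"); save("pics/w3.png",im)
g=cv2.cvtColor(im,cv2.COLOR_RGB2HSV); w=((g[...,1]<50)&(g[...,2]>150)).astype(np.uint8)
# front edge: last white row going down from row 150 along columns
L=[]
for u in np.r_[210:275:5,355:440:5]:
    col=w[150:,u]; z=np.nonzero(col==0)[0]
    if len(z): L.append((u,150+z[0]-.5)); 
Q=np.array([w2c(ray(c,p,.05))[:2]*1e3 for p in L]); print(np.round(Q,1).tolist())
E
```

```text
clock 5.3 tcp caddy mm [-54.3 -27.3  13.3] F [-15.3  -4.8  10.7] w 0.0211 q6 2.5
tool z yaw deg -162.8345047423643 tool x [-0.005 -0.001 -1.   ] turn about tool x to tool z=caddy x: 3.1411632395944924
delta tool mm (now) [ 0.3  0.7 -3.3]
[[-46.7, 11.2], [-47.2, 9.4], [-48.5, 7.6], [-50.7, 5.9], [-50.7, 3.9], [-49.8, 2.0], [-49.3, 0.0], [-45.9, -2.1], [-44.2, -4.1], [-42.5, -6.0], [-42.5, -7.9], [-42.0, -9.8], [-42.0, -11.7], [-40.3, -43.4], [-40.3, -45.2], [-39.9, -47.1], [-39.9, -48.9], [-39.9, -50.8], [-39.9, -52.6], [-39.9, -54.5], [-39.5, -56.3], [-39.5, -58.2], [-41.6, -60.2], [-42.4, -62.1], [-43.7, -64.1], [-42.9, -65.9], [-40.3, -67.5], [-39.9, -69.4], [-40.8, -71.3], [-41.6, -73.3]]
```

View pics/w3.png

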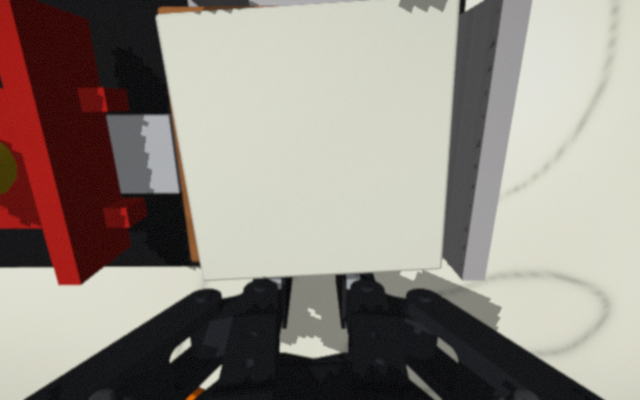

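The white top is still turned about 3° anticlockwise: its front edge runs from (204,279) to (441,267). The lower coasters have stopped the fingertips. I'll back off, raise the tips, widen the fingers and press the upper coasters at two points.

Request:
drive_tool(steps=[0,0,8,0,0.75,-22,0,0,0,0.4,0,0,0,0,0.4,0,0,0,0,0.4,0,0,-3,0,0.4,0,0,-3,0,0.4,0,0,0,0,0.4])

```text
clock: 6.22
eef_pos: [0.5319, -0.1146, 0.0352]
orientation: [-0.106, -0.699, -0.106, 0.699]
force: [0.8, -1.0, 0.4]
grip_width: 0.0514
```

```bash
python3 - <<'E'
from h import *
st([-54,-28,35])
E
```

```text
clock 6.22 tcp caddy mm [-53.1 -27.7  35.2] F [ 0.8 -1.   0.4] w 0.0514 q6 2.49
tool z yaw deg -162.7717905301984 tool x [-0.  0. -1.] turn about tool x to tool z=caddy x: -3.1409274980950053
delta tool mm (now) [0.2 0.3 0.9]
```

Request:
drive_tool(steps=[0,0,-1,0,0.4,0,0,0,0,0.4])

```text
clock: 6.48
eef_pos: [0.5327, -0.1144, 0.0355]
orientation: [-0.106, -0.699, -0.106, 0.699]
force: [-0.1, -0.2, -0.1]
grip_width: 0.0511
```

Request:
drive_tool(steps=[0,0,-1,0,0.4,0,0,0,0,0.4])

```text
clock: 6.72
eef_pos: [0.5332, -0.1142, 0.0355]
orientation: [-0.106, -0.699, -0.106, 0.699]
force: [-2.5, -0.6, 1.0]
grip_width: 0.0514
```

Request:
drive_tool(steps=[0,0,-1,0,0.4,0,0,0,0,0.4])

```text
clock: 6.98
eef_pos: [0.5333, -0.1141, 0.0354]
orientation: [-0.106, -0.698, -0.106, 0.7]
force: [-7.5, -2.4, 4.8]
grip_width: 0.0516
```

```bash
python3 - <<'E'
from h import *
st([-54,-28,35])
E
```

```text
clock 6.97 tcp caddy mm [-51.7 -27.6  35.4] F [-7.5 -2.4  4.8] w 0.0516 q6 2.5
tool z yaw deg -162.80092068144728 tool x [-0.003 -0.001 -1.   ] turn about tool x to tool z=caddy x: -3.141435915145902
delta tool mm (now) [0.4 0.4 2.3]
```

Request:
drive_tool(steps=[0,0,10,0,0.4,-40,0,0,0,0.4,-40,-30,-25,0,0.4,-10,-20,-45,0,0.4,0,0,0,0,0.4])

```text
clock: 7.6
eef_pos: [0.58, -0.0467, 0.1269]
orientation: [0.107, 0.701, 0.106, -0.697]
force: [-0.3, -0.3, -0.1]
grip_width: 0.0512
```

```bash
python3 - <<'E'
from h import *
o=st(); np.save("o4.npy",o,allow_pickle=True); im=grab_frame("wrist"); save("pics/w4f.png",im); save("pics/w4.png",cv2.resize(im[20:330,180:580],None,fx=1.9,fy=1.9,interpolation=cv2.INTER_CUBIC))
save("pics/s4f.png",grab_frame("side"))
E
```

```text
clock 7.6 tcp caddy mm [ 12.9  22.9 126.9] F [-0.3 -0.3 -0.1] w 0.0512 q6 2.63
tool z yaw deg -162.62937525594873 tool x [ 0.005 -0.    -1.   ] turn about tool x to tool z=caddy x: -3.138441882654218
```

View pics/w4.png

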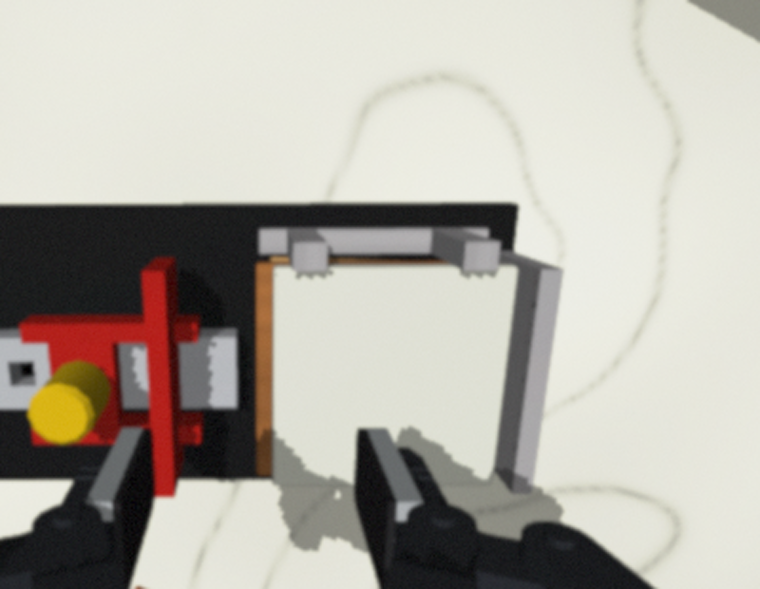

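```bash
cat > m.py <<'E'
from h import *
o=np.load("o4.npy",allow_pickle=True).item(); c=cam("wrist",o)
f=lambda x,y,z:np.round(w2c(ray(c,(180+x/1.9,20+y/1.9),z))*1e3,1)
print("white RL,RR,FL",f(273,265,.05),f(517,265,.05),f(274,485,.05))
print("brown RL,FL",f(257,263,.042),f(257,475,.042),"brown rear strip",f(400,259,.042))
print("posts front-bottom of top faces",f(310,270,.058+.0),f(480,270,.058),f(310,270,.068),"knob top",f(62,412,.07),"base RR",f(517,204,.01))
E
python3 m.py
python3 - <<'E'
import cv2
i=cv2.imread('pics/s4f.png'); cv2.imwrite('pics/s4.png',cv2.resize(i[180:270,280:400],None,fx=6,fy=6,interpolation=cv2.INTER_CUBIC))
E
```

```text
white RL,RR,FL [50.2 15.3 50. ] [ 50.5 -73.7  50. ] [-39.8  13.8  50. ]
brown RL,FL [49.6 21.1 42. ] [-39.7  20.7  42. ] brown rear strip [ 51.3 -32.8  42. ]
posts front-bottom of top faces [49.8  2.5 58. ] [ 50.  -57.4  58. ] [51.5  3.5 68. ] knob top [ 0.6 90.5 70. ] base RR [ 69.7 -88.   10. ]
```

View pics/s4.png

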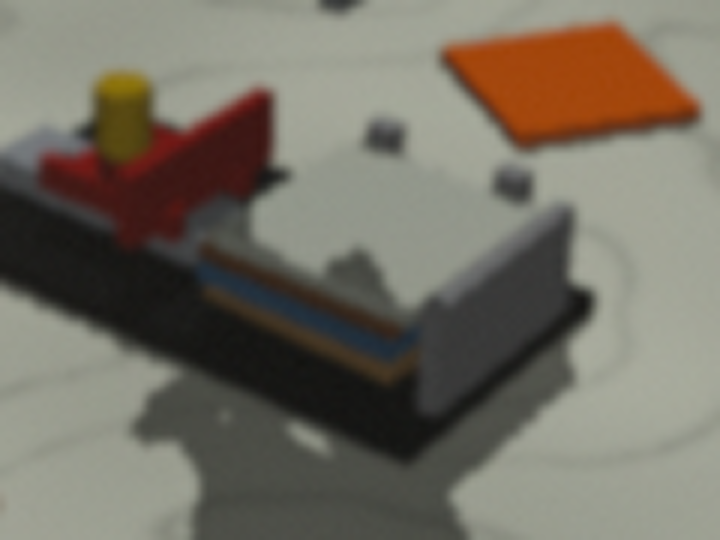

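```bash
python3 - <<'E'
from h import *
c=cam("side"); f=lambda x,y,z:np.round(w2c(ray(c,(280+x/6-.4,180+y/6-.4),z))*1e3,1)
# boundaries along two columns: white/brown? (z42) brown/blue (z34) blue/pale (z26) pale bottom (z18)
print("base FR corner",f(405,460,.01),"exp -60,-90", "red top", f(262,90,.058))
im=cv2.imread("pics/s4f.png")[:,:,::-1]; 
for y in (8,-10,-30,-50,-65):
    for x in (-40,-43): print(y,x,np.round(proj(c,[c2w([x/1e3,y/1e3,z/1e3]) for z in (50,42,34,26,18)]),1).tolist())
for u in (316,324,332,340): print(u,[(v,*im[v,u]) for v in range(220,248)])
E
```

```text
base FR corner [-68.6 -95.1  10. ] exp -60,-90 red top [44.  56.7 58. ]
8 -40 [[317.2, 218.0], [317.2, 221.1], [317.2, 224.1], [317.2, 227.1], [317.2, 230.1]]
8 -43 [[316.3, 218.6], [316.3, 221.7], [316.3, 224.7], [316.3, 227.7], [316.3, 230.7]]
-10 -40 [[323.6, 220.7], [323.5, 223.8], [323.5, 226.9], [323.5, 229.9], [323.4, 232.9]]
-10 -43 [[322.7, 221.3], [322.7, 224.4], [322.7, 227.4], [322.6, 230.5], [322.6, 233.5]]
-30 -40 [[330.8, 223.8], [330.7, 226.9], [330.7, 230.0], [330.6, 233.0], [330.6, 236.0]]
-30 -43 [[330.0, 224.3], [329.9, 227.5], [329.9, 230.5], [329.8, 233.6], [329.7, 236.6]]
-50 -40 [[338.2, 226.9], [338.1, 230.0], [338.0, 233.1], [338.0, 236.2], [337.9, 239.3]]
-50 -43 [[337.4, 227.5], [337.3, 230.6], [337.2, 233.7], [337.1, 236.8], [337.0, 239.9]]
-65 -40 [[343.9, 229.3], [343.8, 232.5], [343.7, 235.6], [343.6, 238.7], [343.5, 241.8]]
-65 -43 [[343.1, 229.9], [343.0, 233.1], [342.9, 236.2], [342.8, 239.3], [342.6, 242.4]]
316 [(220, np.uint8(76), np.uint8(75), np.uint8(67)), (221, np.uint8(67), np.uint8(62), np.uint8(54)), (222, np.uint8(57), np.uint8(45), np.ui
[... 4695 characters left out ...]
np.uint8(29)), (234, np.uint8(44), np.uint8(39), np.uint8(38)), (235, np.uint8(35), np.uint8(42), np.uint8(50)), (236, np.uint8(33), np.uint8(47), np.uint8(60)), (237, np.uint8(35), np.uint8(47), np.uint8(59)), (238, np.uint8(47), np.uint8(48), np.uint8(51)), (239, np.uint8(62), np.uint8(53), np.uint8(42)), (240, np.uint8(68), np.uint8(53), np.uint8(37)), (241, np.uint8(58), np.uint8(46), np.uint8(31)), (242, np.uint8(39), np.uint8(32), np.uint8(23)), (243, np.uint8(26), np.uint8(25), np.uint8(21)), (244, np.uint8(20), np.uint8(20), np.uint8(19)), (245, np.uint8(21), np.uint8(22), np.uint8(20)), (246, np.uint8(22), np.uint8(22), np.uint8(21)), (247, np.uint8(22), np.uint8(23), np.uint8(21))]
```

White and brown are square, with their front edges at -40. The side view suggests blue and pale still protrude 2–3 mm, since the low push stopped about 3 mm early. I'll push low again.

Request:
drive_tool(steps=[0,25,50,0,0.4,0,25,40,0,0.7,35,0,0,0,0.7,35,0,0,0,0.7,35,0,0,0,0.7,0,0,0,0,0.7])

```text
clock: 8.45
eef_pos: [0.5027, -0.1224, 0.0184]
orientation: [-0.104, -0.697, -0.106, 0.701]
force: [-0.5, 0.9, 0.3]
grip_width: 0.0256
```

```bash
python3 - <<'E'
from h import *
st([-56,-28,13])
E
```

```text
clock 8.45 tcp caddy mm [-83.3 -26.5  18.4] F [-0.5  0.9  0.3] w 0.0256 q6 2.46
tool z yaw deg -162.86374817089458 tool x [-0.005  0.002 -1.   ] turn about tool x to tool z=caddy x: 3.140652845482066
delta tool mm (now) [  5.2   1.5 -27.3]
```

Request:
drive_tool(steps=[5,1,-8,0,0.7,0,0,-8,0,0.7,0,0,-7,0,0.7,0,0,-3,0,0.7,0,0,0,0,0.7])

```text
clock: 9.07
eef_pos: [0.5313, -0.1159, 0.0157]
orientation: [0.106, 0.699, 0.106, -0.699]
force: [-0.4, 0.5, 0.0]
grip_width: 0.0254
```

Request:
drive_tool(steps=[0,0,-2,0,0.7,0,0,0,0,0.7])

```text
clock: 9.32
eef_pos: [0.5317, -0.1156, 0.0155]
orientation: [-0.106, -0.698, -0.106, 0.7]
force: [-5.7, -2.3, 4.4]
grip_width: 0.0256
```

Request:
drive_tool(steps=[0,0,-1,0,0.7,0,0,0,0,0.7])

```text
clock: 9.57
eef_pos: [0.5317, -0.1156, 0.0154]
orientation: [-0.106, -0.698, -0.105, 0.701]
force: [-8.1, -3.6, 7.5]
grip_width: 0.0256
```

Request:
drive_tool(steps=[0,0,-1,0,0.7,0,0,0,0,0.7])

```text
clock: 9.82
eef_pos: [0.5319, -0.1155, 0.0153]
orientation: [-0.106, -0.697, -0.105, 0.701]
force: [-11.4, -4.7, 9.6]
grip_width: 0.0253
```

```bash
python3 - <<'E'
from h import *
st([-51,-28,13])
E
```

```text
clock 9.82 tcp caddy mm [-53.4 -28.5  15.3] F [-11.4  -4.7   9.6] w 0.0253 q6 2.5
tool z yaw deg -162.86113391365322 tool x [-0.005 -0.002 -1.   ] turn about tool x to tool z=caddy x: 3.140698472878423
delta tool mm (now) [ 2.3 -0.5 -2.4]
```

Request:
drive_tool(steps=[-1,0,-1,0,0.7,0,0,0,0,0.7])

```text
clock: 10.07
eef_pos: [0.5328, -0.1158, 0.0158]
orientation: [-0.106, -0.697, -0.105, 0.701]
force: [-9.5, -9.0, -2.2]
grip_width: 0.026
```

Request:
drive_tool(steps=[-1,0,-1,0,0.7,0,0,0,0,0.7])

```text
clock: 10.32
eef_pos: [0.533, -0.1159, 0.0165]
orientation: [-0.106, -0.697, -0.104, 0.702]
force: [-11.7, -11.0, -1.2]
grip_width: 0.0257
```

Request:
drive_tool(steps=[-1,0,-2,0,0.7,0,0,0,0,0.7])

```text
clock: 10.58
eef_pos: [0.5334, -0.116, 0.0171]
orientation: [-0.106, -0.695, -0.104, 0.703]
force: [-15.2, -15.5, 0.1]
grip_width: 0.0258
```

```bash
python3 - <<'E'
from h import *
st([-51,-28,13])
E
```

```text
clock 10.57 tcp caddy mm [-52.1 -29.4  17.1] F [-15.2 -15.5   0.1] w 0.0258 q6 2.5
tool z yaw deg -162.96387900776665 tool x [-0.01  -0.005 -1.   ] turn about tool x to tool z=caddy x: 3.1389052326958717
delta tool mm (now) [ 4.1 -1.4 -1.1]
```

Request:
drive_tool(steps=[0,0,10,0,0.7,-50,0,0,0,0.7,-50,-30,-30,0,0.7,0,0,-55,0,0.7,0,0,-55,0,0.7,0,0,-30,0,0.7,0,0,0,0,0.7])

```text
clock: 11.45
eef_pos: [0.6832, -0.0384, 0.1156]
orientation: [0.106, 0.699, 0.107, -0.699]
force: [-0.6, -0.3, -0.5]
grip_width: 0.0255
```

```bash
cat > sm.py <<'E'
from h import *
import sys
def prof(fn):
    im=cv2.imread(fn)[:,:,::-1].astype(float)
    out=[]
    for u in range(314,345,3):
        col=im[:,u]; rb=col[:,0]-col[:,2]
        v0=int(221+(u-316)*.42); rng=np.arange(v0-1,v0+13)
        w=rb[rng]; b=rng[np.argmin(w)]   # blue centre
        def cross(a,bb):  # zero crossing rb=8 between
            for v in (range(a,bb) if bb>a else range(a,bb,-1)):
                n=v+(1 if bb>a else -1)
                if rb[v]<8<=rb[n]: return v+(8-rb[v])/(rb[n]-rb[v])*(n-v)
            return np.nan
        t=cross(b,b-6); m=cross(b,b+6)
        s=col.sum(1); # bottom: brightness falls to half of pale over black
        pk=int(round(m))+1 if m==m else b+3; pk=max(range(pk,pk+3),key=lambda v:s[v]); h=(s[pk]+66)/2
        bot=next((v+(s[v]-h)/(s[v]-s[v+1]) for v in range(pk,pk+6) if s[v]>=h>s[v+1]),np.nan)
        out.append((u,t,m,bot,m-t,bot-m))
    return np.round(out,2)
for f in sys.argv[1:]: print(f); print(prof(f))
E
python3 - <<'E'
from h import *
o=st(); np.save("o5.npy",o,allow_pickle=True); save("pics/w5.png",grab_frame("wrist")); save("pics/s5f.png",grab_frame("side"))
E
python3 sm.py pics/s4f.png pics/s5f.png
```

```text
clock 11.45 tcp caddy mm [114.    0.5 115.6] F [-0.6 -0.3 -0.5] w 0.0255 q6 2.68
tool z yaw deg -162.69775564750407 tool x [ 0.001  0.001 -1.   ] turn about tool x to tool z=caddy x: -3.1396353456306616
pics/s4f.png
[[314.   222.67 227.47 229.65   4.81   2.17]
 [317.   224.21 228.33 230.73   4.12   2.39]
 [320.   225.24 229.78 232.34   4.54   2.56]
 [323.   226.58 231.1  233.59   4.52   2.49]
 [326.   228.   232.21 235.04   4.21   2.83]
 [329.   229.19 233.71 236.56   4.52   2.85]
 [332.   230.6  234.91 237.88   4.31   2.96]
 [335.   231.71 236.23 239.24   4.52   3.01]
 [338.   233.17 237.62 240.74   4.45   3.12]
 [341.   234.32 238.87 242.17   4.55   3.3 ]
 [344.   235.7  239.92 243.45   4.22   3.53]]
pics/s5f.png
[[314.   223.05 226.59 229.78   3.55   3.19]
 [317.   224.09 227.72 230.76   3.63   3.04]
 [320.   225.55 229.15 232.     3.6    2.85]
 [323.   226.56 230.29 233.31   3.73   3.02]
 [326.   228.1  231.74 234.71   3.64   2.97]
 [329.   229.17 233.05 236.15   3.87   3.1 ]
 [332.   230.58 234.18 237.49   3.6    3.31]
 [335.   231.89 235.58 238.77   3.68   3.19]
 [338.   233.1  236.73 240.3    3.63   3.57]
 [341.   234.52 238.14 241.54   3.62   3.39]
 [344.   235.5  239.38 242.8    3.88   3.43]]
```

View pics/w5.png

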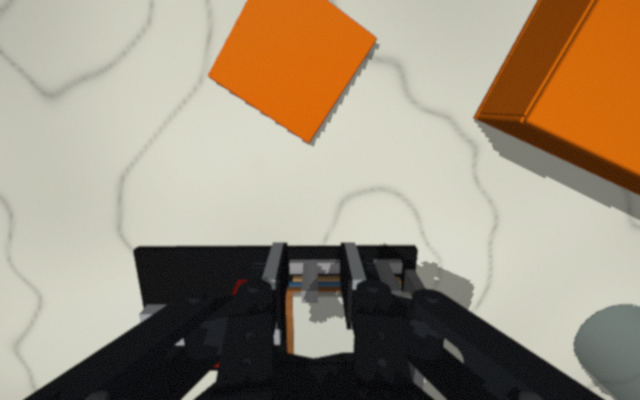

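The wrist view from behind shows the stack's rear edges between the fingers, near (315,280), as thin brown, blue and pale stripes. I'll measure those stripes as heights on a vertical plane.

```bash
python3 - <<'E'
from h import *
o=np.load("o5.npy",allow_pickle=True).item(); c=cam("wrist",o)
im=cv2.imread("pics/w5.png")[:,:,::-1]
for x in (50,47): print(x,np.round(proj(c,[c2w([x/1e3,-.027,z/1e3]) for z in (50,42,34,26,18)]),1).tolist())
print("post top front edge",proj(c,[c2w([.05,.003,.058]),c2w([.05,-.057,.058])]))
for u in (294,299,322,330,338): print(u,[(v,*[int(k) for k in im[v,u]]) for v in range(262,302)])
E
```

```text
50 [[349.2, 296.0], [348.1, 290.1], [347.1, 284.5], [346.1, 279.2], [345.2, 274.2]]
47 [[349.1, 299.5], [348.0, 293.5], [347.0, 287.8], [346.0, 282.4], [345.1, 277.4]]
post top front edge [[309.05494426 302.30359636]
 [391.78384471 302.50026285]]
294 [(262, 105, 105, 105), (263, 131, 130, 132), (264, 142, 142, 142), (265, 149, 148, 149), (266, 151, 149, 151), (267, 151, 149, 149), (268, 148, 146, 148), (269, 145, 144, 145), (270, 145, 141, 144), (271, 142, 140, 141), (272, 134, 133, 134), (273, 111, 111, 112), (274, 75, 75, 73), (275, 64, 54, 44), (276, 79, 64, 43), (277, 97, 76, 50), (278, 116, 91, 58), (279, 139, 109, 72), (280, 141, 114, 80), (281, 109, 94, 81), (282, 68, 76, 86), (283, 52, 75, 95), (284, 49, 77, 101), (285, 58, 83, 105), (286, 67, 76, 88), (287, 76, 63, 60), (288, 85, 58, 38), (289, 91, 57, 32), (290, 107, 70, 39), (291, 124, 87, 59), (292, 122, 99, 79), (293, 117, 109, 96), (294, 122, 121, 110), (295, 131, 131, 121), (296, 152, 152, 141), (297, 178, 179, 167), (298, 190, 189, 177), (299, 192, 192, 181), (300, 192, 193, 179), (301, 194, 195, 181)]
299 [(262, 105,
[... 2512 characters left out ...]
6, 85, 83, 85), (267, 83, 81, 82), (268, 82, 81, 82), (269, 82, 81, 81), (270, 82, 81, 82), (271, 77, 75, 77), (272, 73, 70, 72), (273, 54, 54, 56), (274, 31, 28, 28), (275, 36, 31, 23), (276, 52, 40, 26), (277, 61, 49, 32), (278, 69, 55, 37), (279, 74, 59, 39), (280, 73, 58, 45), (281, 59, 56, 56), (282, 36, 49, 59), (283, 29, 46, 61), (284, 30, 48, 64), (285, 39, 53, 66), (286, 49, 46, 51), (287, 52, 38, 28), (288, 55, 35, 17), (289, 64, 42, 23), (290, 83, 55, 31), (291, 105, 80, 59), (292, 107, 93, 82), (293, 98, 96, 86), (294, 91, 91, 85), (295, 93, 93, 88), (296, 109, 110, 102), (297, 137, 139, 129), (298, 161, 163, 152), (299, 162, 162, 152), (300, 145, 146, 136), (301, 127, 128, 120)]
```

Pale is flush with the posts and white is close. Blue and brown read roughly 1.5 mm short, so I'll give the middle coasters one more tap.

Request:
drive_tool(steps=[0,30,55,0,0.6,0,0,55,0,0.6,0,0,55,0,0.6,0,0,30,0,0.6,45,0,0,0,0.6,45,0,0,0,0.6,0,0,0,0,0.6])

```text
clock: 12.42
eef_pos: [0.5009, -0.1248, 0.0244]
orientation: [-0.104, -0.697, -0.107, 0.701]
force: [-0.5, 0.3, 1.1]
grip_width: 0.0343
```

```bash
python3 - <<'E'
from h import *
st([-55,-28,23])
E
```

```text
clock 12.43 tcp caddy mm [-85.7 -28.2  24.4] F [-0.5  0.3  1.1] w 0.0343 q6 2.46
tool z yaw deg -162.83712546963474 tool x [-0.005  0.002 -1.   ] turn about tool x to tool z=caddy x: 3.1411174992748254
delta tool mm (now) [  1.3  -0.2 -30.7]
```

Request:
drive_tool(steps=[0,0,-10,0,0.6,0,0,-10,0,0.6,0,0,-9,0,0.6,0,0,-2,0,0.6,0,0,0,0,0.6])

```text
clock: 13.05
eef_pos: [0.534, -0.1166, 0.0266]
orientation: [-0.106, -0.699, -0.106, 0.7]
force: [-3.9, -2.1, 2.6]
grip_width: 0.034
```

Request:
drive_tool(steps=[-0.5,0,-2,0,0.6,0,0,0,0,0.6])

```text
clock: 13.3
eef_pos: [0.534, -0.1165, 0.0266]
orientation: [-0.106, -0.698, -0.105, 0.701]
force: [-9.5, -6.9, 5.1]
grip_width: 0.034
```

Request:
drive_tool(steps=[-1,0,-1.5,0,0.6,0,0,0,0,0.6])

```text
clock: 13.55
eef_pos: [0.5338, -0.1162, 0.0268]
orientation: [-0.106, -0.696, -0.105, 0.702]
force: [-13.0, -9.3, -1.8]
grip_width: 0.0343
```

Request:
drive_tool(steps=[-1,0,-1.5,0,0.6,0,0,0,0,0.6])

```text
clock: 13.8
eef_pos: [0.5338, -0.1161, 0.0273]
orientation: [-0.106, -0.695, -0.105, 0.703]
force: [-17.3, -11.2, -0.7]
grip_width: 0.0344
```

```bash
python3 - <<'E'
from h import *
st([-51,-28,23])
E
```

```text
clock 13.8 tcp caddy mm [-51.8 -29.6  27.3] F [-17.3 -11.2  -0.7] w 0.0344 q6 2.5
tool z yaw deg -162.87201897061325 tool x [-0.01  -0.003 -1.   ] turn about tool x to tool z=caddy x: 3.1405084927952025
delta tool mm (now) [ 4.3 -1.6 -0.8]
```

The stop is now firm at TCP x = -51.7 with 17 N, so the stack is flush. Next is the knob: I'll back off, go up and turn by -90°.

Request:
drive_tool(steps=[0,0,12,0,0.6,-50,0,0,0,0.3,-50,0,0,0,0,0,0,0,-0.175,0,0,0,0,-0.175,0,0,0,0,-0.175,0,0,0,0,-0.175,0,0,0,0,-0.175,0])

```text
clock: 14.8
eef_pos: [0.5281, -0.1184, 0.1292]
orientation: [0.394, 0.588, 0.394, -0.587]
force: [-0.1, 1.5, -0.2]
grip_width: 0.0854
```

Request:
drive_tool(steps=[0,0,0,-0.175,0,0,0,0,-0.175,0,0,0,0,-0.175,0,0,0,0,-0.17,0,0,0,0,0,0])

```text
clock: 15.42
eef_pos: [0.5279, -0.1184, 0.1291]
orientation: [0.569, 0.42, 0.569, -0.42]
force: [-0.3, 1.0, 0.1]
grip_width: 0.0856
```

```bash
python3 - <<'E'
from h import *
st([0,92,110])
E
```

```text
clock 15.43 tcp caddy mm [-58.  -30.1 129.1] F [-0.3  1.   0.1] w 0.0856 q6 0.92
tool z yaw deg -72.88104188136235 tool x [ 0.001  0.    -1.   ] turn about tool x to tool z=caddy x: -1.5720379670901723
delta tool mm (now) [  19.1   57.9 -122.2]
```

Request:
drive_tool(steps=[0,20,-45,0,0,0,20,-45,0,0,10,18,-32,0,0,9,0,0,0,0,0,0,0,0,0])

```text
clock: 16.05
eef_pos: [0.5463, 0.015, 0.1092]
orientation: [0.568, 0.42, 0.569, -0.421]
force: [-0.2, -0.2, 0.1]
grip_width: 0.0855
```

```bash
python3 - <<'E'
from h import *
o=st([0,92,43]); c=cam("wrist",o); im=grab_frame("wrist"); save("pics/w6.png",im)
hsv=cv2.cvtColor(im,cv2.COLOR_RGB2HSV)
yel=((hsv[...,0]>18)&(hsv[...,0]<35)&(hsv[...,1]>140)&(hsv[...,2]>60))
top=yel&(hsv[...,2]>150); v,u=np.nonzero(top); print(len(u),yel.sum(),u.mean(),v.mean(),w2c(ray(c,(u.mean(),v.mean()),.07))*1e3)
E
```

```text
clock 16.05 tcp caddy mm [ -1.   91.9 109.2] F [-0.2 -0.2  0.1] w 0.0855 q6 1.17
tool z yaw deg -72.94348313546809 tool x [-0.001 -0.    -1.   ] turn about tool x to tool z=caddy x: -1.5731277725633919
delta tool mm (now) [66.2  1.1 -0.1]
1024 1390 313.509765625 225.7685546875 [-0.52544596 93.40665251 70.        ]
```

View pics/w6.png

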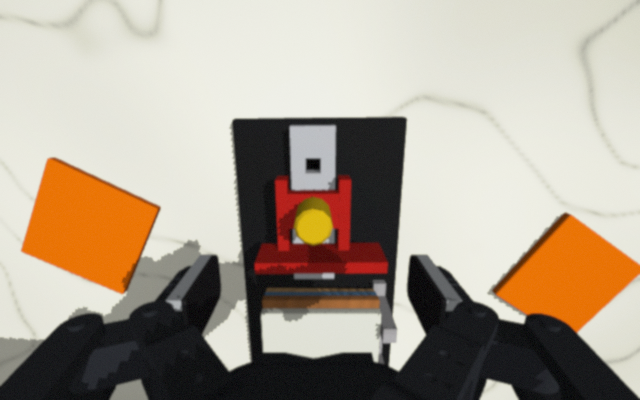

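The yellow knob at (313,226) is centred between the open fingers, with the red plate behind it at row 258. I'll descend and grip.

Request:
drive_tool(steps=[30,0,0,0,0,30,0.5,-0.7,0,0,6,0,0,0,0,0,0,0,0,0.5,0,0,0,0,1,0,0,0,0,1,0,0,0,0,1,0,0,0,0,1], force=50)

```text
clock: 17.1
eef_pos: [0.5462, 0.0154, 0.0447]
orientation: [0.569, 0.419, 0.569, -0.42]
force: [-6.6, -1.9, 13.0]
grip_width: 0.0229
```

```bash
python3 - <<'E'
from h import *
st([0,92,60])
E
```

```text
clock 17.1 tcp caddy mm [-1.  92.4 44.7] F [-6.6 -1.9 13. ] w 0.0229 q6 1.17
tool z yaw deg -72.84666321542282 tool x [-0.001 -0.001 -1.   ] turn about tool x to tool z=caddy x: -1.5714379461770842
delta tool mm (now) [-15.3   1.    0.4]
```

Request:
drive_tool(steps=[-6,0,0,0,1,-6,0,0,0,1,-5,0,0,0,1,0,0,0,0,1])

```text
clock: 17.6
eef_pos: [0.546, 0.0159, 0.0605]
orientation: [0.568, 0.419, 0.57, -0.42]
force: [-3.9, -2.6, -7.3]
grip_width: 0.0221
```

```bash
python3 - <<'E'
from h import *
o=st([0,62,60]); save("pics/s6f.png",grab_frame("side"))
c=cam("side"); im=cv2.imread("pics/s6f.png")[:,:,::-1]; 
for n in ("s5f","s6f"):
    hsv=cv2.cvtColor(cv2.imread(f"pics/{n}.png"),cv2.COLOR_BGR2HSV); y=(hsv[...,0]>18)&(hsv[...,0]<35)&(hsv[...,1]>140)&(hsv[...,2]>50); y[:150]=0;y[230:]=0;y[:,:270]=0;y[:,330:]=0
    v,u=np.nonzero(y); print(n,len(u),(u.min(),u.max(),v.min(),v.max()) if len(u) else 0)
E
```

```text
clock 17.6 tcp caddy mm [-1.1 92.8 60.5] F [-3.9 -2.6 -7.3] w 0.0221 q6 1.17
tool z yaw deg -72.83977259956438 tool x [-0.002 -0.    -1.   ] turn about tool x to tool z=caddy x: -1.5713176822428643
delta tool mm (now) [ 0.5  1.1 30.8]
s5f 105 (np.int64(296), np.int64(304), np.int64(192), np.int64(206))
s6f 49 (np.int64(301), np.int64(304), np.int64(186), np.int64(200))
```

Request:
drive_tool(steps=[0,0,8,0,1,0,0,8,0,1,0,0,8,0,1,0,0,6,0,1,0,0,0,0,1])

```text
clock: 18.27
eef_pos: [0.5551, -0.0131, 0.0602]
orientation: [0.568, 0.42, 0.57, -0.42]
force: [-4.7, -1.4, -7.6]
grip_width: 0.022
```

```bash
python3 - <<'E'
from h import *
st([-1,62.3,44.7])
E
```

```text
clock 18.27 tcp caddy mm [-0.9 62.5 60.2] F [-4.7 -1.4 -7.6] w 0.022 q6 1.12
tool z yaw deg -72.85763905576246 tool x [-0.002  0.    -1.   ] turn about tool x to tool z=caddy x: -1.5716295107291842
delta tool mm (now) [15.5 -0.1  0.2]
```

Lateral force is small and the stop slid 30.3 mm. Now I'll lower the pin.

Request:
drive_tool(steps=[5,0,0,0,1,5,0,0,0,1,4,0,0,0,1,0,0,0,0,1])

```text
clock: 18.77
eef_pos: [0.5552, -0.0131, 0.0464]
orientation: [0.569, 0.419, 0.569, -0.42]
force: [-6.9, -3.0, -3.7]
grip_width: 0.0219
```

Request:
drive_tool(steps=[2,0,0,0,1,0,0,0,0,1,0,0,0,0,1])

```text
clock: 19.15
eef_pos: [0.5552, -0.013, 0.045]
orientation: [0.569, 0.419, 0.569, -0.42]
force: [-7.2, -2.2, 0.3]
grip_width: 0.0224
```

```bash
python3 - <<'E'
from h import *
st([-1,62.3,44.7])
E
```

```text
clock 19.15 tcp caddy mm [-0.8 62.5 45. ] F [-7.2 -2.2  0.3] w 0.0224 q6 1.12
tool z yaw deg -72.84130138312995 tool x [-0.001 -0.    -1.   ] turn about tool x to tool z=caddy x: -1.5713443645496339
delta tool mm (now) [ 0.3 -0.2  0.2]
```

Request:
drive_tool(steps=[1.5,0,0,0,1,0,0,0,0,1,0,0,0,0,1])

```text
clock: 19.52
eef_pos: [0.5554, -0.0131, 0.0447]
orientation: [0.569, 0.419, 0.569, -0.42]
force: [-11.8, -1.4, 15.6]
grip_width: 0.022
```

```bash
python3 - <<'E'
from h import *
o=st([-1,62.3,44.7]); c=cam("wrist",o)
im=grab_frame("wrist"); im2=grab_frame("top"); s=grab_frame("side")
a=cv2.resize(im,(480,300)); b=cv2.resize(im2[150:250,265:400],(405,300),interpolation=cv2.INTER_CUBIC); d=cv2.resize(s[150:270,260:420],(395,296),interpolation=cv2.INTER_CUBIC)
out=np.zeros((600,800,3),np.uint8); out[:300,:480]=a; out[300:600,:405]=b; out[300:596,405:800]=d
save("pics/end.png",out); save("pics/s7f.png",s)
E
python3 sm.py pics/s7f.png
```

```text
clock 19.52 tcp caddy mm [-0.6 62.4 44.7] F [-11.8  -1.4  15.6] w 0.022 q6 1.12
tool z yaw deg -72.83753520402902 tool x [-0.    -0.001 -1.   ] turn about tool x to tool z=caddy x: -1.571278632324103
delta tool mm (now) [-0.  -0.4  0.1]
pics/s7f.png
[[314.   224.53 227.83 229.83   3.3    2.  ]
 [317.   224.13 227.69 230.64   3.56   2.95]
 [320.   225.21 228.77 231.94   3.56   3.17]
 [323.   226.53 230.26 233.03   3.73   2.77]
 [326.   227.84 231.5  234.61   3.66   3.11]
 [329.   229.09 232.73 236.04   3.64   3.31]
 [332.   230.52 234.21 237.46   3.68   3.26]
 [335.   231.58 235.44 238.64   3.86   3.2 ]
 [338.   233.09 236.67 240.18   3.58   3.52]
 [341.   234.25 238.12 241.57   3.88   3.44]
 [344.   235.62 239.23 242.69   3.61   3.47]]
```

View pics/end.png

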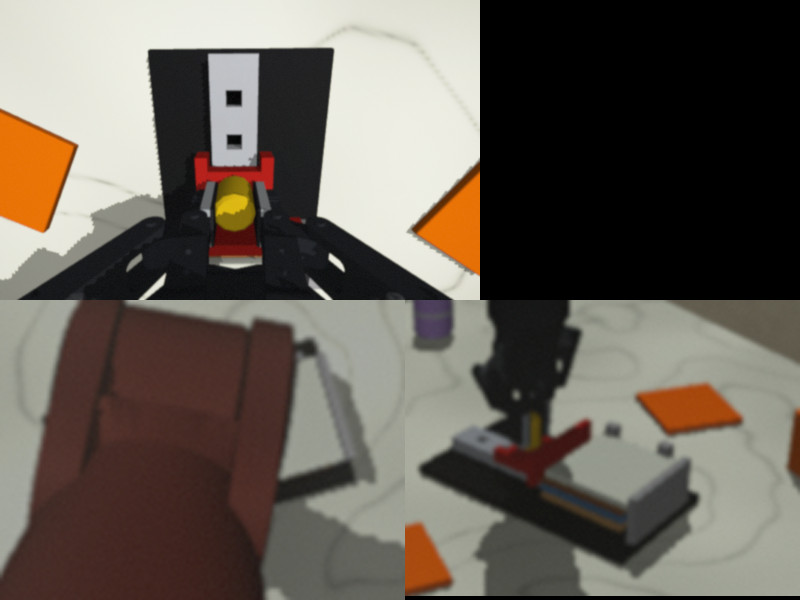

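The wrist view shows both vacated holes at (233,98) and (234,140), with the gripped knob at (234,205) over the third. The side view shows the stack square and the stop beside it. The TCP is back at its original gripping height of 44.7 mm, pressing down. I'm handing in.

```bash
python3 -c "
from rig import manip; print(manip.finish_job())"
```

```text
the job is handed in; nothing more can be done
None
```

I handed the job in at about 19.5 s of robot time with the knob still gripped. `finish_job` gives no verdict, so what follows is from my own checks.

**Stack:** The first push jammed about 3 mm short, with the white coaster still turned about 3°. I tapped again at three heights until the fingers met a firm stop at about 17 N. Before that last tap:
- From above, white and brown were square, with their front edges at caddy x ≈ -40 mm.
- A look at the rear edges suggested blue and brown were about 1.5 mm short. I did not measure the rear again after the last tap.
- The side view's edge spacing reads slightly wide for the lower coasters, which I put down mainly to blur. I could not rule out 1–2 mm there; the tolerance is 2.5 mm.

**Stop and pin:** I lifted the knob about 16 mm; the 7 N spring load matched the description. I slid the stop 30.3 mm and lowered the pin until the tool was back at its gripping height (44.7 mm), pressing down at about 15 N. The last picture shows the other two holes empty.

**Other items:** My moves did not go near the cup, its coaster, the jar, the spoon or the dispenser. I did not measure their positions again at the end.

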